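# Slide a printed drum aboard a scanner's roller bed

## Task

Open the scanning rig's stop: pull the red plunger knob up, twist it so that it stays up, then draw the red-ended stop bar out of its guides and lay it on the blue mat. Then push the orange drum along the white rails, without lifting it, until it lies wholly on the black rollers, about centred along them, and do it gently: the free-turning rollers must not be set spinning. Leave the plunger up, the drum still and everything else on the table where it is.

Things in the scene. Friction and masses are not known exactly. Their poses are not given: they have to be found in the camera images.
- rig: Fixed scanning rig: aluminium plate 210 (x) x 370 (y) x 10 mm. Origin on the table, on the bed's centre line; y runs along the bed from the white rails (y -186 to -6 mm) to the black rollers (y -3 to +152). Both are pairs of 24 mm rods at x = -20 and +20; rail tops at height 53.5, roller tops 52 mm. An end block 44 mm high, below the drum's underside, closes the bed at y 157 to 169.
- guides (a point): Middle of the stop bar's line (rig x 0, y -20 mm, height 67 mm; rig's axes). Blue guides hold the bar: a closed tunnel at x -107 to -69 mm (roof top at height 90 mm, plunger on it) and an open-topped saddle at x +34 to +54 mm (walls to height 69 mm). A black scanner head 46 mm high stands at rig x 52 to 88, y 55 to 145 mm.
- bed_center (a point): Where the drum's centre should come: middle of the rollers' length (rig x 0, y 74.5 mm), height 77 mm. The drum lies wholly on the rollers within 17 mm either way along the bed.
- knob_grip (a point): Grip point of the red plunger knob, an upright flat bar 40 long (y), 14 thick (x), 30 mm tall, over a 26 mm square steel collar (top at height 105 mm) at rig x -88, y -20. On the plunger's upright axis, 129 mm above the table when down (knob then 109 to 139 mm). At the start its axes are along the rig's; they turn as it twists.
- plunger_pull (a joint): How far the plunger is pulled up, m: 0 down (its 8 mm pin 11 mm deep in the stop bar's hole), at most 0.019. A spring pulls it down, 6 N at 0, 12 N at the top. Above 0.013 its cross pin leaves the collar's slot and the knob can twist; twisted, it rests on the collar at about 0.013, the pin clear of the bar.
- plunger_twist (a joint): Twist of the plunger knob, rad, 0 to 1.4, counter-clockwise seen from above. It cannot twist while down; lifted and twisted past about 0.7 it stays up when let go.
- bar_center (a point): Centre of the loose stop bar (about 130 g), 200 long (its x axis), 24 wide (y), 20 mm tall (z). In place at rig x -2, y -20 mm, height 67 mm, axes along the rig's. The pin's hole is 85 mm to its -x (12 mm wide, 14 mm long). To take it out, plunger up: draw it along rig +x by 45 to 55 mm, so that its -x end leaves the tunnel, then lift.
- bar_grip (a point): Centre of the bar's red grip block at its +x end, 38 (x) x 24 (y) x 34 mm tall; 81 mm to +x of bar_center and 7 mm above it. Pinch it across its 24 mm width; its underside, level with the bar's, is 17 mm below this point.
- drum_center (a point): Centre of the orange drum (about 250 g), solid, 120 mm long (its y axis), flat ends, black collars 60 mm in diameter and 22 mm wide at both ends. It lies on the rails along the bed, behind the stop bar on the rig's -y side, centre 78 mm above the table (77 mm on the rollers); its x and z axes turn if it rolls.
- mat: Fixed blue mat, 260 (x) x 130 (y) x 3 mm thick, flat on the table to the left or right of the rig; origin at its centre on the table.
- spool_yellow: Bystander, leave alone: yellow spool.
- spool_green: Bystander, leave alone: green spool.
- mug: Bystander, leave alone: mug.
- screwdriver: Bystander, leave alone: screwdriver.
- glue: Bystander, leave alone: glue bottle.
- carton: Bystander, leave alone: carton.
There are look-alikes about, which are no part of the job. There is more than one size of the part that bears bar_center; the job needs the middle-sized. Of the things that look like the part that bears drum_center, the middle-sized one is meant.

How it is judged:
By the outcome, as a careful person would: the job done as asked, in the order asked, and still so for the second after the job is handed in, with the robot touching nothing.
It also fails if it takes over 72 s, if anything falls off the work surface, if the arm or the gripper's body presses on something with over 40 N, if the wrist force passes 120 N, or if a joint passes its speed limit or range.

## Robot

A 6-joint arm with a two-finger parallel gripper is mounted at the origin on the work surface. World frame = base frame: x ahead of the robot, y to its left, z up, the work surface at z = 0. Lengths are in m, angles in rad, forces in N, time in s.
With the tool pointing down it reaches from about 0.35 to 0.925 m from the base axis. Payload 6.4 kg.
Tool frame: the origin (TCP) lies at the very end of the fingers, on their centre line; the grasp point (between the pads) lies behind it (manip.pinch_z is the z of the grasp point in the tool frame, in m); z points along the fingers, y is the direction in which the jaws open and shut (so a half turn about z gives the same grasp; the last joint's range is limited). The gripper opens to 85 mm and grips with 20 to 120 N. Pads are 22 mm wide; open, the fingers measure 114 mm over their backs; the gripper's body (76 mm by 85 mm) begins 54 mm behind the grasp point. The pads swing forward as they close: fully open they stand 13 mm farther back than shut.
Start: joints at [1.146, 0.245, 1.558, -0, 1.339, -0.174], TCP at [0.161, 0.63, 0.231] pointing down, gripper open.
Joint ranges: [-3.13, 3.13], [-1.02, 2.26], [0.13, 2.54], [-0.95, 4.09], [0.21, 2.88], [-2.74, 2.74]. Speed limits (rad/s): [2.57, 2.57, 3.14, 3.14, 3.14, 3.14].

## Interface

Orientations are given as a rotation vector (axis times angle).
In Python, from plant import manip gives the robot as it stands. The module is installed in compiled form; this text tells all that it offers. Calls block until the motion is done:
- manip.movep(position, orientation): joint-space move of the TCP to a pose.
- manip.line_to(position, attitude=None, velocity=0.15): straight line of the TCP; attitude=None keeps the orientation; velocity is the mean speed in m/s.
- manip.set_joints(angles): joint-space move.
- manip.ungrasp() and manip.gripper_close(grip_force=None): open the fingers fully, or close them until they stop; grip_force is the grip in N (None keeps the last).
- manip.pause(seconds).
- manip.solve_ik(position, orientation): joint angles nearest the present ones, or None.
- manip.get_image(name): name is "scene" or "top" or "wrist"; returns a dict with "pixels" (384x512x3 uint8, red, green, blue), "depth" (384x512 float32, m along the optical axis (not along the pixel's ray), 0 where there is no reading), "K" (3x3 intrinsics, pixels), "D" ([k1, k2, p1, p2, k3] as OpenCV has them; the pictures are not rectified), "rvec" (rotation vector, rad) and "tvec" (3), from world to camera coordinates, as OpenCV has them; the wrist camera has in their place "T_tool_cam" (4x4, takes a point from camera to tool coordinates, whose origin is the TCP and whose axes are the flange's). Camera axes: x right, y down, z forward; pixel columns grow to the right and rows downward; lengths in m; the calibration is good to about 2 mm. A picture is of the moment at which its call begins: read the wrist's pose just before it.
A pose or a line that the arm cannot do raises manip.PlanningError and nothing moves.
- manip.finish_job(): hands the job in, once; it reports no verdict.
Readings, each from a call of its own:
- manip.get_time(): time.
- manip.get_joints(): joint angles.
- manip.get_joint_vel(): joint speeds.
- manip.get_effort(): joint torques, N m.
- manip.get_tool_pos(): TCP position.
- manip.get_tool_rot(): TCP orientation.
- manip.get_force(): force on the tool from outside, world axes, zero at the start.
- manip.get_torque(): the same for the moment, N m.
- manip.get_finger_gap(): finger opening in m.
Only numpy, scipy, OpenCV 4.12 (cv2) and the standard library are available. Lean on these libraries where they do the work, as an engineer would, in place of code of your own. Each camera call takes 0.05 s, during which the arm holds its last target.

## Working session

There is one attempt and no reset: what is moved stays moved. The work goes in short steps, each a Python script; the robot and the scene stay as the last script left them, time stands still between calls to the robot, and variables do not carry over. Pictures are saved under pics/ and viewed, and the job is handed in when it is done.

```bash
mkdir -p pics; ls; python3 - <<'E'
from plant import manip
import cv2,pickle
d={}
for n in("scene","top"):
    im=manip.get_image(n); d[n]=im; cv2.imwrite(f"pics/{n}0.png",cv2.resize(im["pixels"][:,:,::-1],(800,600),interpolation=cv2.INTER_CUBIC))
    print(n,im["K"],im["D"],im["rvec"],im["tvec"])
pickle.dump(d,open("im0.pkl","wb"))
print(manip.get_time(),manip.pinch_z,manip.get_tool_rot(),manip.get_finger_gap())
E
```

```text
pics
scene [[361.83565093   0.         249.30513896]
 [  0.         361.83565093 198.49916375]
 [  0.           0.           1.        ]] [-0.03676307  0.          0.          0.          0.        ] [ 0.95803469  2.42778094 -1.13058658] [ 0.43673619 -0.09870178  1.39600892]
top [[478.4921888    0.         250.06922706]
 [  0.         478.4921888  185.08891653]
 [  0.           0.           1.        ]] [-0.01066514  0.          0.          0.          0.        ] [ 1.99601066 -2.19398853  0.26083246] [-0.05892376  0.53135814  1.38351438]
0.1 -0.0187 [-3.92871760e-01 -3.11637957e+00  2.61025506e-03] 0.08524481463527019
```

View pics/scene0.png

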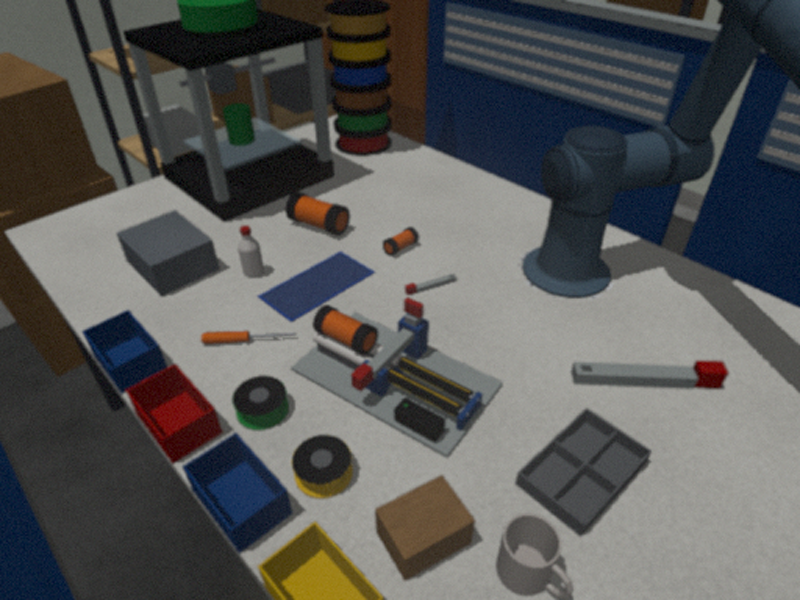

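View pics/top0.png

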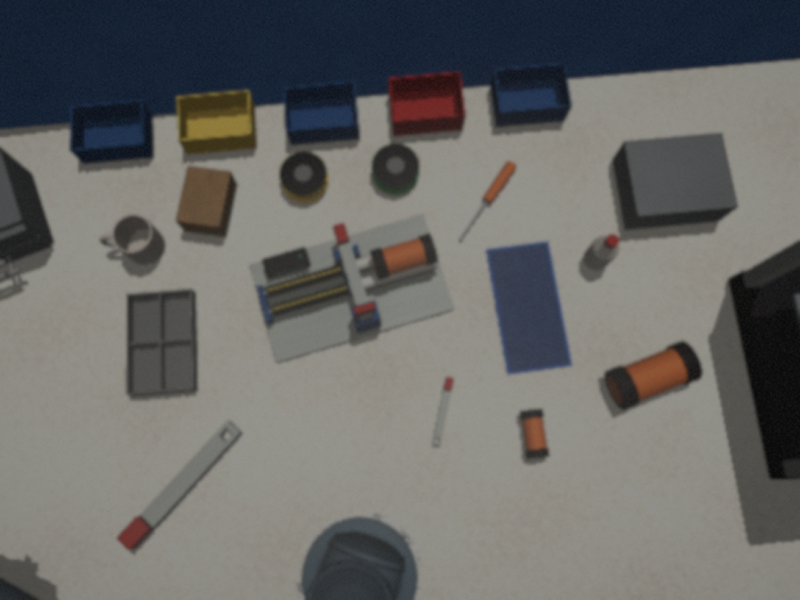

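The top view shows the rig around (350,285), with the rails and drum to the right (drum at (403,255)) and the rollers to the left. The red knob is at (365,308), the bar grip at (340,232) and the mat at (530,305). World +x is up and +y is left. Next I measure.

```bash
cat > h.py <<'E'
import numpy as np,cv2,pickle
from scipy.spatial.transform import Rotation as R
from plant import manip
def cam(im,T=None):
    """returns Rwc (cam->world), origin"""
    if "rvec" in im:
        Rm=cv2.Rodrigues(np.array(im["rvec"]))[0]; return Rm.T,-Rm.T@np.array(im["tvec"]).ravel()
    M=T@np.array(im["T_tool_cam"]); return M[:3,:3],M[:3,3]
def ray(im,uv,z,T=None):
    Rw,o=cam(im,T); p=cv2.undistortPoints(np.array(uv,float).reshape(-1,1,2),im["K"],np.array(im["D"])).reshape(-1,2)
    d=np.c_[p,np.ones(len(p))]@Rw.T
    return o+d*((z-o[2])/d[:,2])[:,None]
def proj(im,P,T=None):
    Rw,o=cam(im,T); return cv2.projectPoints(np.array(P,float).reshape(-1,1,3),cv2.Rodrigues(Rw.T)[0],-Rw.T@o,im["K"],np.array(im["D"]))[0].reshape(-1,2)
def cloud(im,T=None):
    Rw,o=cam(im,T); h,w=im["depth"].shape; u,v=np.meshgrid(np.arange(w),np.arange(h))
    p=cv2.undistortPoints(np.stack([u,v],-1).reshape(-1,1,2).astype(float),im["K"],np.array(im["D"])).reshape(-1,2)
    return ((np.c_[p,np.ones(len(p))]*im["depth"].reshape(-1,1))@Rw.T+o).reshape(h,w,3)
def toolT():
    T=np.eye(4);T[:3,:3]=R.from_rotvec(manip.get_tool_rot()).as_matrix();T[:3,3]=manip.get_tool_pos();return T
def down(a):
    """tool z down, tool y (jaw) along world angle a"""
    y=np.array([np.cos(a),np.sin(a),0]);z=np.array([0,0,-1.]);x=np.cross(y,z)
    return R.from_matrix(np.c_[x,y,z]).as_rotvec()
E
python3 - <<'E'
from h import *
d=pickle.load(open("im0.pkl","rb"));t=d["top"]
s=512/800
c=np.array([(250,265),(425,215),(453,307),(275,360)])*s
print("plate",ray(t,c,.01).round(4))
print("mat",ray(t,np.array([(487,249),(547,241),(571,365),(510,373)])*s,.003).round(4))
C=cloud(t); hsv=cv2.cvtColor(t["pixels"],cv2.COLOR_RGB2HSV)
print("table z",np.median(C[250:300,180:220,2]))
# plate by depth
Z=C[...,2]
m=(hsv[...,2]>0)&(Z>.005)&(Z<.016); u=np.zeros_like(m);u[125:240,150:300]=1; m&=u
P=C[m]; print(m.sum(), cv2.minAreaRect((P[:,:2]*1000).astype(np.float32)))
mat=(hsv[...,0]>105)&(hsv[...,0]<130)&(hsv[...,1]>100);u[:]=0;u[150:245,305:370]=1;mat&=u
P=C[mat];print("mat",mat.sum(),cv2.minAreaRect((P[:,:2]*1000).astype(np.float32)),np.median(P[:,2]))
im=t["pixels"][125:240,150:300,::-1];cv2.imwrite("pics/crop.png",cv2.resize(im,(780,598),interpolation=cv2.INTER_CUBIC))
E
```

```text
plate [[ 0.614   0.1697  0.01  ]
 [ 0.6866 -0.1949  0.01  ]
 [ 0.4884 -0.2302  0.01  ]
 [ 0.4155  0.1302  0.01  ]]
mat [[ 0.604  -0.314   0.003 ]
 [ 0.6093 -0.4387  0.003 ]
 [ 0.3515 -0.4492  0.003 ]
 [ 0.3473 -0.3274  0.003 ]]
table z -0.0006237772923535223
4280 ((561.0342407226562, -28.7041015625), (479.7473449707031, 371.8424377441406), 84.580810546875)
mat 3 ((454.13507080078125, -418.22137451171875), (170.0741729736328, 104.86985778808594), 45.7965202331543) 0.005592894405154869
```

View pics/crop.png

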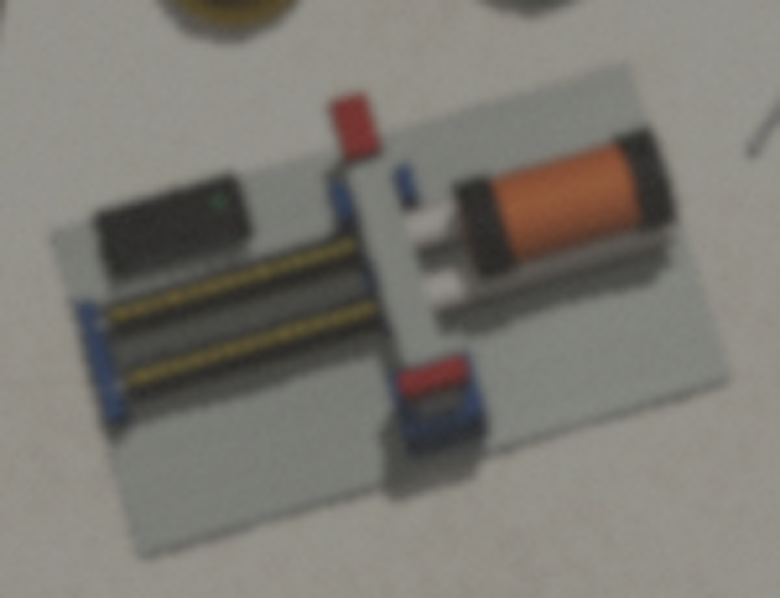

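```bash
python3 - <<'E'
from h import *
from scipy.optimize import least_squares
d=pickle.load(open("im0.pkl","rb"));t=d["top"]
cr=lambda a:np.array(a)/5.2+[150,125]-.4
c=ray(t,cr([(52,232),(627,62),(730,380),(142,556)]),.01)[:,:2]
print(c.round(4),[np.linalg.norm(c[i]-c[i-1]).round(4) for i in range(4)])
print("cam",cam(t)[1])
yd=(c[0]-c[1]+c[3]-c[2]);xd=(c[0]-c[3]+c[1]-c[2])
print("ang y-90",np.degrees(np.arctan2(yd[1],yd[0]))-90,"x",np.degrees(np.arctan2(xd[1],xd[0])))
# features: end block top z44 corners outer (y169, x±?), grip top z91: corners, scanner top z46
f=[((72+0,0),0)]
g=ray(t,cr([(330,101),(366,94),(382,150)]),.091);print("grip",g.round(4))
sc=ray(t,cr([(97,213),(238,176)]),.046);print("scanner outer top corners (88,145),(88,55)",sc.round(4))
m=ray(t,cr([(398,375),(466,356)]),.139);print("knob",m.round(4))
dr=ray(t,cr([(457,185),(650,130)]),.078);print("drum",dr.round(4))
A=ray(t,np.array([(487,249),(547,241),(571,365),(510,373)])*.64-.2,.003)
print("mat",A.mean(0),"x dir",np.degrees(np.arctan2(*(A[0]+A[1]-A[2]-A[3])[[1,0]])))
E
```

```text
[[ 0.6154  0.1709]
 [ 0.6908 -0.1894]
 [ 0.4845 -0.23  ]
 [ 0.4117  0.1277]] [np.float64(0.2082), np.float64(0.3681), np.float64(0.2102), np.float64(0.365)]
cam [ 0.18037179 -0.08163592  1.4699412 ]
ang y-90 11.668436599324608 x 11.557788804813002
grip [[ 0.6551 -0.0086  0.091 ]
 [ 0.6574 -0.0298  0.091 ]
 [ 0.6224 -0.0364  0.091 ]]
scanner outer top corners (88,145),(88,55) [[0.6138 0.1373 0.046 ]
 [0.6288 0.0521 0.046 ]]
knob [[ 0.4777 -0.0363  0.139 ]
 [ 0.4848 -0.0743  0.139 ]]
drum [[ 0.6011 -0.0778  0.078 ]
 [ 0.6239 -0.1934  0.078 ]]
mat [ 0.47871541 -0.38177944  0.003     ] x dir 2.6644641141595162
```

```bash
cat >> h.py <<'E'
O=np.array([.556,-.0205]);TH=np.radians(11.6)
def rig(x,y,z): 
    c,s=np.cos(TH),np.sin(TH);return np.array([O[0]+c*x-s*y,O[1]+s*x+c*y,z])
def shot(n,w=False):
    T=toolT(); im=manip.get_image(n); return im,T
E
python3 - <<'E'
from h import *
im,T=shot("wrist");print(np.round(im["T_tool_cam"],4),im["K"])
for k in(0,np.pi):
  for dt in (0,1.1):
    print(k,dt,manip.solve_ik(rig(-.088,-.02,.11),down(TH+k+dt)))
  print("look",manip.solve_ik(rig(-.06,-.03,.36),down(TH+k)), manip.solve_ik(rig(.079,-.02,.07),down(TH+k+np.pi/2)))
E
```

```text
[[ 3.000e-04 -9.480e-01 -3.181e-01  8.180e-02]
 [ 1.000e+00 -1.000e-04  1.300e-03  2.000e-04]
 [-1.300e-03 -3.181e-01  9.480e-01 -1.422e-01]
 [ 0.000e+00  0.000e+00  0.000e+00  1.000e+00]] [[274.61828326   0.         250.39316964]
 [  0.         274.61828326 193.06438835]
 [  0.           0.           1.        ]]
0 0 [-3.59499537e-01 -1.13988061e-02  2.07851918e+00 -4.44089210e-16
  1.07447228e+00 -5.61957731e-01]
0 1.1 [-0.35949954 -0.01139881  2.07851918  0.          1.07447228 -1.66195773]
look [-3.46418309e-01 -1.76288243e-01  1.75833285e+00 -4.44089210e-16
  1.55954805e+00 -5.48876502e-01] [-2.15413576e-01  4.01271542e-01  1.68017635e+00 -4.44089210e-16
  1.06014476e+00 -1.98866810e+00]
3.141592653589793 0 [-3.59499537e-01 -1.13988061e-02  2.07851918e+00 -8.88178420e-16
  1.07447228e+00  2.57963492e+00]
3.141592653589793 1.1 [-3.59499537e-01 -1.13988061e-02  2.07851918e+00 -8.88178420e-16
  1.07447228e+00  1.47963492e+00]
look [-3.46418309e-01 -1.76288243e-01  1.75833285e+00 -8.88178420e-16
  1.55954805e+00  2.59271615e+00] [-2.15413576e-01  4.01271542e-01  1.68017635e+00 -8.88178420e-16
  1.06014476e+00  1.15292456e+00]
```

```bash
python3 - <<'E'
from h import *
manip.movep(rig(-.04,-.04,.34),down(TH))
im,T=shot("wrist");pickle.dump((im,T),open("w1.pkl","wb"))
v=cv2.resize(im["pixels"][:,:,::-1],(800,600),interpolation=cv2.INTER_CUBIC);cv2.imwrite("pics/w1.png",v)
def box(x0,x1,y0,y1,z): return [rig(a,b,z) for a,b in((x0,y0),(x1,y0),(x1,y1),(x0,y1))]
for bx,col in[((-.108,-.068+.0,-.04,0,.139),(0,0,0)),((-.095,-.081,-.04,0,.139),(0,255,0)),((.06,.098,-.032,-.008,.091),(0,255,0)),((.052,.088,.055,.145,.046),(0,255,255)),((-.032,.032,-.186,-.006,.0415),(255,255,0)),((-.032,.032,-.003,.152,.04),(255,255,0)),((-.102,.098,-.032,-.008,.077),(255,0,255))]:
    cv2.polylines(v,[(proj(im,box(*bx),T)*800/512+.3).round().astype(int)],True,col,1)
cv2.imwrite("pics/w1o.png",v);print(manip.get_time())
E
```

```text
3.0
```

View pics/w1.png

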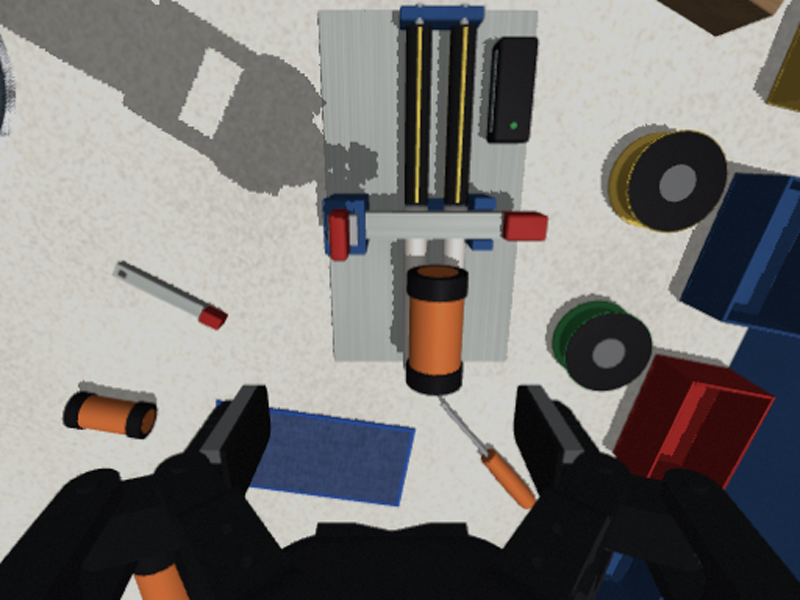

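View pics/w1o.png

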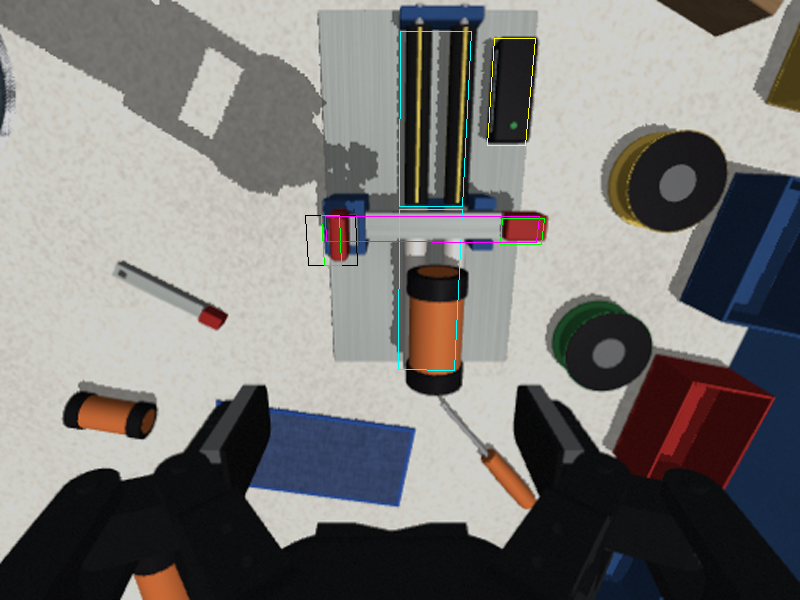

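```bash
python3 - <<'E'
from h import *
im,T=pickle.load(open("w1.pkl","rb"));p=im["pixels"][:,:,::-1]
# crops: knob/bar region px 200..360 x 115..175 ; scanner 300..350,15..95
a=cv2.resize(p[115:265,200:355],None,fx=5,fy=4.0,interpolation=cv2.INTER_CUBIC);print(a.shape);cv2.imwrite("pics/c1.png",cv2.resize(p[120:260,200:360],(800,600)) if 0 else cv2.resize(p[120:240,200:360],(800,600),interpolation=cv2.INTER_CUBIC))
cv2.imwrite("pics/c2.png",cv2.resize(p[0:120,200:360],(800,600),interpolation=cv2.INTER_CUBIC))
E
```

```text
(600, 775, 3)
```

View pics/c1.png

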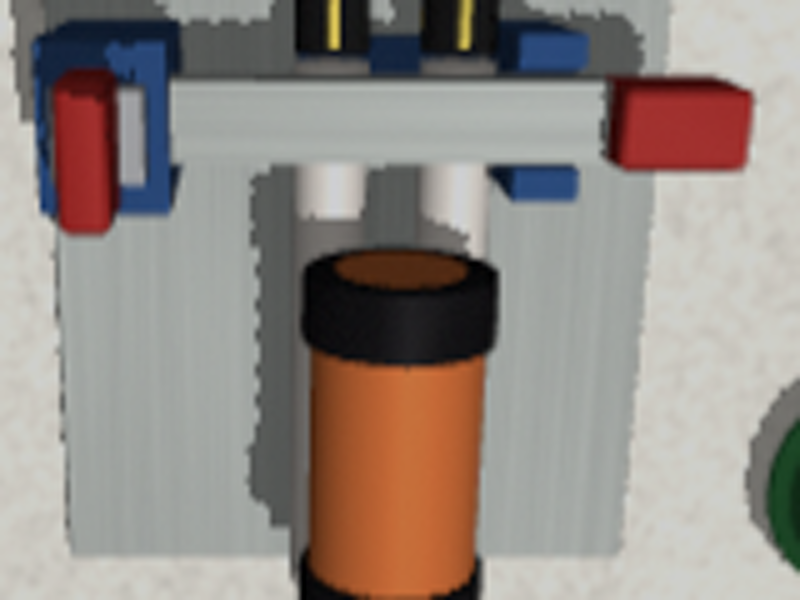

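View pics/c2.png

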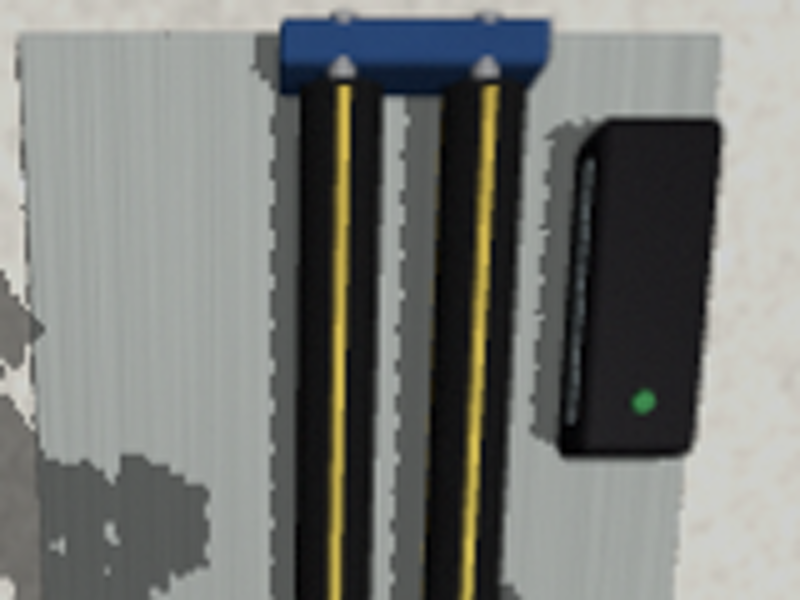

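```bash
python3 - <<'E'
from h import *
from scipy.optimize import least_squares
im,T=pickle.load(open("w1.pkl","rb"))
c1=lambda u,v:(u/5+200-.4,v/5+120-.4); c2=lambda u,v:(u/5+200-.4,v/5-.4)
L=[(-95,-40,139,c1(60,235)),(-81,-40,139,c1(110,235)),
(98,-8,91,c1(752,91)),(98,-32,91,c1(747,169)),(60,-32,91,c1(619,169)),(60,-8,91,c1(624,91)),
(88,145,46,c2(722,120)),(88,55,46,c2(692,458)),(52,55,46,c2(575,455)),(52,145,46,c2(607,120))]
PL=[(-105,185,c2(18,35)),(105,185,c2(720,35)),(105,-185,c1(622,555)),(-105,-185,c1(72,555))]
def f(p,full=False):
    ox,oy,th,py=p;c,s=np.cos(th),np.sin(th)
    W=lambda x,y,z:[ox+(c*x-s*y)/1e3,oy+(s*x+c*y)/1e3,z/1e3]
    P=[W(*l[:3]) for l in L]+[W(a,b+py,10) for a,b,_ in PL]
    r=proj(im,P,T)-np.array([l[3] for l in L]+[l[2] for l in PL])
    return r if full else r.ravel()
s=least_squares(f,[.556,-.0205,.2,0],x_scale=[.01,.01,.1,10],loss='soft_l1',f_scale=.7)
print(s.x,np.degrees(s.x[2]));print(f(s.x,True).round(2))
h=s.x
from types import SimpleNamespace
# drum: depth + orange
C=cloud(im,T);hsv=cv2.cvtColor(im["pixels"],cv2.COLOR_RGB2HSV)
o=h[:2];c_,s_=np.cos(h[2]),np.sin(h[2])
P=C[145:260,250:310].reshape(-1,3);q=(P[:,:2]-o)@np.array([[c_,-s_],[s_,c_]])
k=(P[:,2]>.095)&(q[:,1]<-.05);print("drum top y range",q[k,1].min(),q[k,1].max(),"x mid",np.median(q[k,0]),P[k,2].max())
B=ray(im,[(x/800*512,y/600*384) for x,y in((416,429),(399,506))],.003,T);print("mat right edge pts",B)
E
```

```text
[  0.55904823  -0.01709117   0.20093616 -10.58916706] 11.512794162916057
[[-1.86  0.46]
 [-0.9   0.49]
 [ 0.59 -0.29]
 [-0.37  1.02]
 [-1.18  0.92]
 [-0.73 -0.4 ]
 [ 0.93 -1.28]
 [ 0.39 -0.18]
 [-0.3   0.3 ]
 [-1.89 -1.46]
 [ 5.8  -0.82]
 [ 6.97 -0.13]
 [ 3.89  1.32]
 [ 3.59  1.06]]
drum top y range -0.18442652284887584 -0.06377085869648781 x mid 0.00041608496027673296 0.10969640780734796
mat right edge pts [[ 0.60838459 -0.30897733  0.003     ]
 [ 0.61299593 -0.43748306  0.003     ]]
```

```bash
python3 - <<'E'
from h import *
from scipy.optimize import least_squares
im,T=pickle.load(open("w1.pkl","rb"))
c1=lambda u,v:(u/5+200-.4,v/5+120-.4); c2=lambda u,v:(u/5+200-.4,v/5-.4)
L=[(-95,-40,139,c1(60,235)),(-81,-40,139,c1(110,235)),
(98,-8,91,c1(752,91)),(98,-32,91,c1(747,169)),(60,-32,91,c1(619,169)),(60,-8,91,c1(624,91)),
(88,145,46,c2(722,120)),(88,55,46,c2(692,458)),(52,55,46,c2(575,455)),(52,145,46,c2(607,120))]
PL=[(-105,185,c2(18,35)),(105,185,c2(720,35)),(105,-185,c1(622,555)),(-105,-185,c1(72,555))]
def f(p,full=False):
    ox,oy,th,px,py=p;c,s=np.cos(th),np.sin(th)
    W=lambda x,y,z:[ox+(c*x-s*y)/1e3,oy+(s*x+c*y)/1e3,z/1e3]
    P=[W(*l[:3]) for l in L]+[W(a+px,b+py,10) for a,b,_ in PL]
    r=proj(im,P,T)-np.array([l[3] for l in L]+[l[2] for l in PL])
    return r if full else r.ravel()
s=least_squares(f,[.556,-.0205,.2,0,0],x_scale=[.01,.01,.1,10,10],loss='soft_l1',f_scale=.7)
print(s.x,np.degrees(s.x[2]));print(f(s.x,True).round(2))
h=s.x;C=cloud(im,T)
o=h[:2];c_,s_=np.cos(h[2]),np.sin(h[2])
P=C[100:260,250:310].reshape(-1,3);q=(P[:,:2]-o)@np.array([[c_,-s_],[s_,c_]])
k=(P[:,2]>.095)&(q[:,1]<-.05);print("drum top y",q[k,1].min(),q[k,1].max(),"x",np.median(q[k,0]))
P=C.reshape(-1,3);q=(P[:,:2]-o)@np.array([[c_,-s_],[s_,c_]])
k=(P[:,2]>.132)&(P[:,2]<.146)&(abs(q[:,0]+.088)<.03)&(abs(q[:,1]+.02)<.04);print("knob x,y",np.percentile(q[k],[2,50,98],axis=0),k.sum())
k=(P[:,2]>.086)&(P[:,2]<.096)&(abs(q[:,0]-.079)<.04)&(abs(q[:,1]+.02)<.04);print("grip x,y",np.percentile(q[k],[2,50,98],axis=0),k.sum())
E
```

```text
[  0.55986635  -0.01712472   0.20439861  -9.1232773  -10.50554436] 11.711177958387003
[[-1.11  0.86]
 [-0.16  0.85]
 [ 1.19 -0.39]
 [ 0.27  0.92]
 [-0.55  0.92]
 [-0.15 -0.41]
 [ 1.15 -1.37]
 [ 0.8  -0.26]
 [ 0.1   0.31]
 [-1.68 -1.45]
 [-0.21 -0.43]
 [ 0.98 -0.35]
 [-0.11  1.21]
 [-0.42  1.29]]
drum top y -0.18420089416120264 -0.06355073991434833 x -0.0006696244299097472
knob x,y [[-0.09402758 -0.03852054]
 [-0.08693283 -0.01931812]
 [-0.08061752 -0.00069846]] 351
grip x,y [[ 0.06089717 -0.03195282]
 [ 0.07860792 -0.02013968]
 [ 0.0972056  -0.00906922]] 449
```

```bash
cat >> h.py <<'E'
O=np.array([.5599,-.0171]);TH=.2044
def st(m=""): print(m,"t%.1f"%manip.get_time(),"F",np.round(manip.get_force(),1),"tcp",np.round(manip.get_tool_pos(),4),"gap %.4f"%manip.get_finger_gap())
def snap(n,f):
    im,T=shot(n);cv2.imwrite(f"pics/{f}.png",cv2.resize(im["pixels"][:,:,::-1],(800,600),interpolation=cv2.INTER_CUBIC));pickle.dump((im,T),open(f"{f}.pkl","wb"))
E
python3 - <<'E'
from h import *
A=down(TH)
manip.movep(rig(-.088,-.02,.18),A)
manip.line_to(rig(-.088,-.02,.1115),velocity=.12);st("at")
manip.gripper_close(50);st("grip")
manip.line_to(rig(-.088,-.02,.1115+.017),velocity=.04);st("up")
snap("scene","up")
E
```

```text
at t4.4 F [-0.5 -0.5 -0.2] tcp [ 0.4788 -0.0549  0.1126] gap 0.0853
grip t5.1 F [-1.8  0.5  3.1] tcp [ 0.4779 -0.0546  0.1118] gap 0.0130
up t5.7 F [  4.5  -1.8 -11.8] tcp [ 0.4775 -0.0545  0.1279] gap 0.0133
```

View pics/up.png

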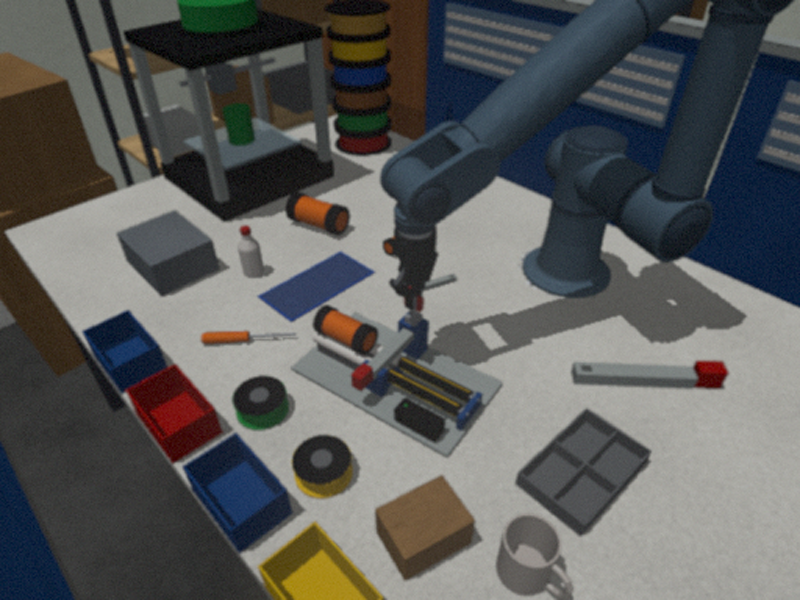

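Knob held and raised: the force of −11.8 N matches the spring near the top. Now I twist.

```bash
python3 - <<'E'
from h import *
q=np.array(manip.get_joints());p0=np.array(manip.get_tool_pos())
q2=manip.solve_ik(rig(-.088,-.02,.1285),down(TH+1.15));print(q.round(3),np.round(q2,3))
for a in(.4,.8,1.15):
    manip.set_joints(manip.solve_ik(rig(-.088,-.02,.1287),down(TH+a)));print(np.round(manip.get_torque(),2));st(a)
manip.line_to(rig(-.088,-.02,.1245),velocity=.03);st("low")
manip.ungrasp();st("open")
manip.line_to(rig(-.088,-.02,.19),velocity=.12)
snap("top","tw")
manip.line_to(rig(-.088,-.02,.25),attitude=down(TH+np.pi/2),velocity=.15)
snap("wrist","tw2");st()
E
```

```text
[-0.35  -0.032  2.061  0.     1.113 -0.554] [-0.35  -0.033  2.06  -0.     1.114 -1.704]
[-0.3  -0.77 -0.03]
0.4 t6.2 F [  4.1  -2.7 -11. ] tcp [ 0.4775 -0.0545  0.1283] gap 0.0132
[-0.35 -0.55  0.02]
0.8 t6.6 F [  2.5  -2.5 -11. ] tcp [ 0.4775 -0.0545  0.1285] gap 0.0130
[-0.49 -0.4  -0.02]
1.15 t7.1 F [  2.5  -1.3 -11.4] tcp [ 0.4775 -0.0546  0.1285] gap 0.0134
low t7.4 F [-1.7 -1.9 -5.1] tcp [ 0.4777 -0.0546  0.1248] gap 0.0132
open t8.1 F [-0.7  0.2  0.4] tcp [ 0.4778 -0.0545  0.1246] gap 0.0856
 t9.4 F [-0.2 -0.6 -0.3] tcp [ 0.477  -0.0543  0.2483] gap 0.0856
```

View pics/tw2.png

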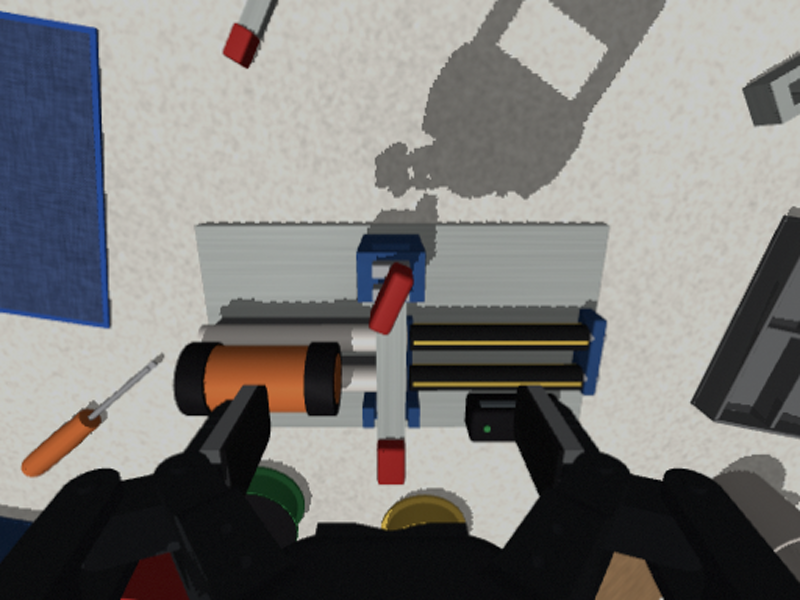

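The knob at (390,300) is turned about 65° and stays up. I check its height in depth, then take the bar.

```bash
python3 - <<'E'
from h import *
im,T=pickle.load(open("tw2.pkl","rb"));C=cloud(im,T);print("knob z",np.median(C[180:205,243:258,2]))
A=down(TH+np.pi/2)
manip.movep(rig(.079,-.02,.14),A)
manip.line_to(rig(.079,-.02,.0635),velocity=.12);st("at")
manip.gripper_close(80);st("grip")
manip.line_to(rig(.129,-.02,.0637),velocity=.06);st("drawn")
snap("scene","drawn")
E
```

```text
knob z 0.15124914852235946
at t11.0 F [-0.6 -0.5  0.3] tcp [ 0.642  -0.0208  0.0645] gap 0.0851
grip t11.6 F [-0.2  0.   2.4] tcp [ 0.6416 -0.0207  0.064 ] gap 0.0228
drawn t12.6 F [-0.9  0.1  2. ] tcp [ 0.6906 -0.0104  0.0638] gap 0.0226
```

View pics/drawn.png

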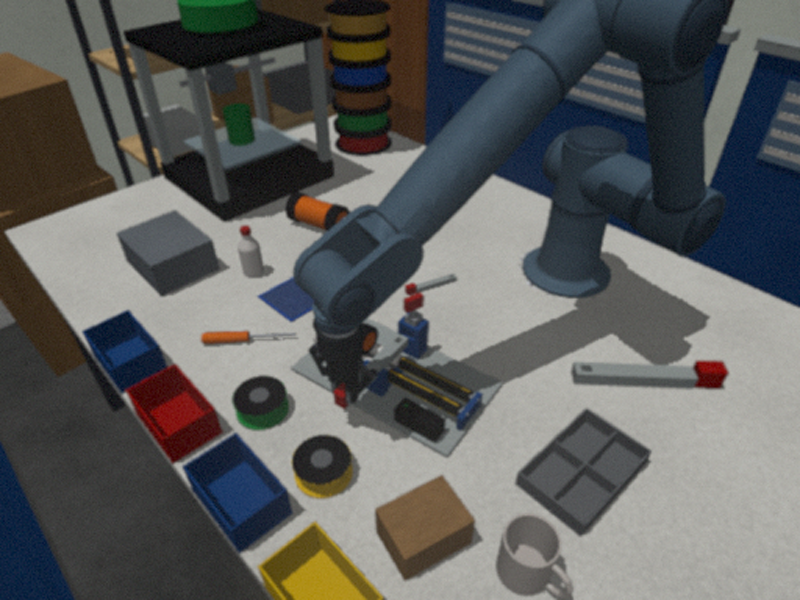

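```bash
python3 - <<'E'
from h import *
A=down(TH+np.pi/2);B=down(np.radians(92))
manip.line_to(rig(.129,-.02,.175),velocity=.12);st("lift")
snap("scene","lift")
g=np.array([.5618,-.375])
manip.line_to([.66,-.30,.175],velocity=.25)
manip.line_to([*g,.11],attitude=B,velocity=.2);st("over")
snap("scene","over")
E
```

```text
lift t13.7 F [-0.2  0.4 -0.9] tcp [ 0.6896 -0.0104  0.1736] gap 0.0229
over t15.9 F [-0.8 -0.6 -0.8] tcp [ 0.5629 -0.3748  0.111 ] gap 0.0227
```

View pics/over.png

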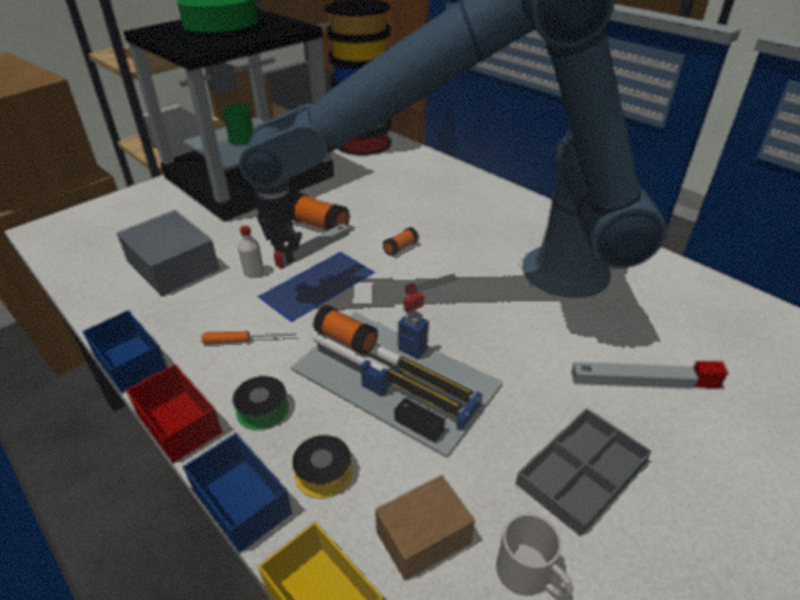

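The bar is held level over the mat at (310,245). I lower it now.

```bash
python3 - <<'E'
from h import *
g=np.array([.5618,-.375])
manip.line_to([*g,.025],velocity=.12);st("low")
z=.025
while z>.009:
    z-=.003; manip.line_to([*g,z],velocity=.03)
    if manip.get_force()[2]>4: break
st("down")
manip.ungrasp();st("open")
manip.line_to([*g,.14],velocity=.15)
manip.line_to([.55,-.32,.3],velocity=.3)
snap("wrist","placed");snap("top","placedt");st()
E
```

```text
low t16.9 F [-0.5  0.3 -1.4] tcp [ 0.5624 -0.3755  0.0259] gap 0.0227
down t18.4 F [-8.1  5.9 17. ] tcp [ 0.5619 -0.3752  0.01  ] gap 0.0226
open t19.0 F [0.2 0.6 0. ] tcp [ 0.5617 -0.3749  0.0068] gap 0.0857
 t20.8 F [-0.8 -0.5 -0.2] tcp [ 0.5489 -0.3197  0.2961] gap 0.0851
```

View pics/placed.png

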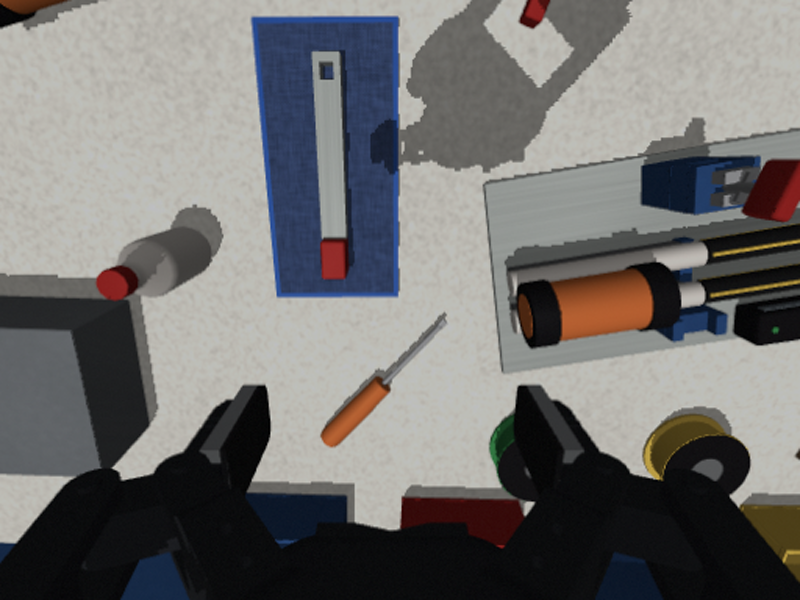

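View pics/placedt.png

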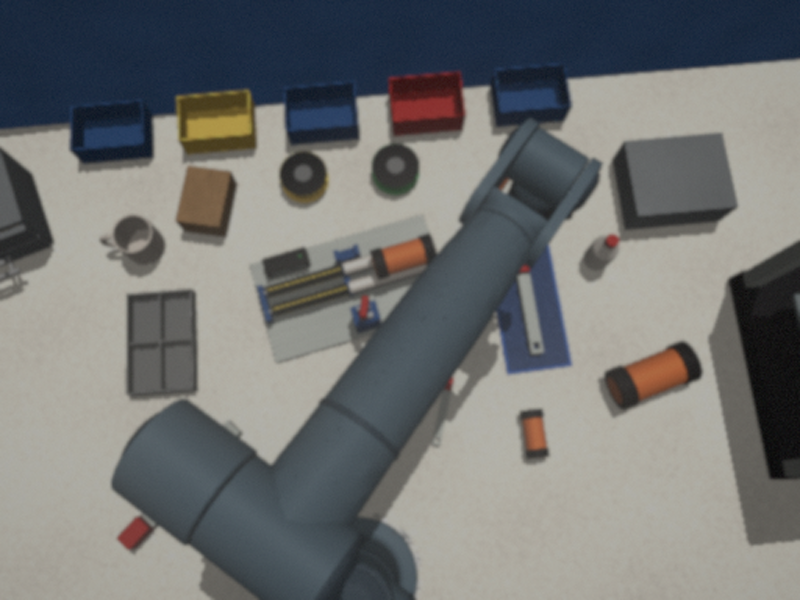

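The bar lies wholly on the mat at (330,165), the knob is still up and nothing else has moved. Next I push the drum with closed fingers on its axis.

```bash
python3 - <<'E'
from h import *
A=down(TH)
print(manip.solve_ik(rig(0,-.235,.068),A),manip.solve_ik(rig(0,.0035,.068),A))
manip.movep(rig(0,-.235,.2),A)
manip.gripper_close(20)
manip.line_to(rig(0,-.235,.068),velocity=.15);st("behind")
manip.line_to(rig(0,-.205,.068),velocity=.05);st("near")
snap("wrist","near");snap("scene","nears")
E
```

```text
[-5.58915732e-01  4.40425780e-01  1.63089557e+00 -4.44089210e-16
  1.07027130e+00 -7.63315732e-01] [-2.27133972e-01  2.44175777e-01  1.88756200e+00 -4.44089210e-16
  1.00985487e+00 -4.31533972e-01]
behind t24.0 F [ 0.3 -0.2  0.7] tcp [ 0.6084 -0.2477  0.0693] gap 0.0000
near t24.8 F [-0.4 -0.4 -0.5] tcp [ 0.6016 -0.2178  0.0681] gap 0.0003
```

View pics/near.png

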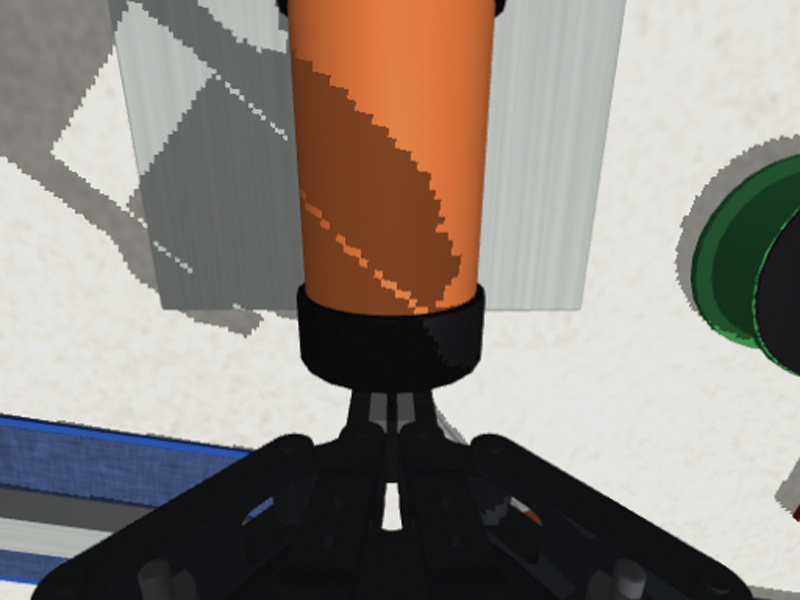

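View pics/nears.png

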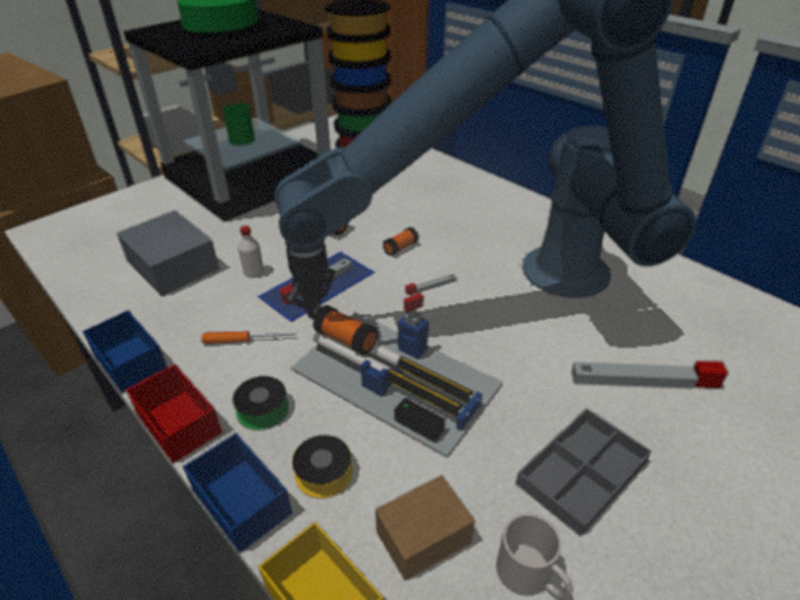

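The fingers are right behind the drum's rear face (contact near (393,390)) and centred. Now a slow push.

```bash
python3 - <<'E'
from h import *
for y in(-.15,-.095,-.035):
    manip.line_to(rig(0,y,.068),velocity=.035);st(y)
snap("wrist","mid");snap("scene","mids")
im,T=pickle.load(open("mid.pkl","rb"));C=cloud(im,T).reshape(-1,3);c,s=np.cos(TH),np.sin(TH)
q=(C[:,:2]-O)@np.array([[c,-s],[s,c]])
k=(C[:,2]>.1)&(C[:,2]<.112)&(abs(q[:,0])<.03);print(np.percentile(q[k],[.5,50,99.5],axis=0))
E
```

```text
-0.15 t26.6 F [ 1.3 -1.5  0.6] tcp [ 0.5904 -0.164   0.068 ] gap -0.0002
-0.095 t28.3 F [ 0.6 -1.6  0.5] tcp [ 0.5792 -0.1101  0.068 ] gap 0.0001
-0.035 t30.2 F [ 0.3 -2.5 -0.2] tcp [ 0.567  -0.0514  0.0679] gap 0.0000
[[-0.01862904 -0.03785852]
 [ 0.00043818  0.03371057]
 [ 0.01921511  0.07889825]]
```

View pics/mid.png

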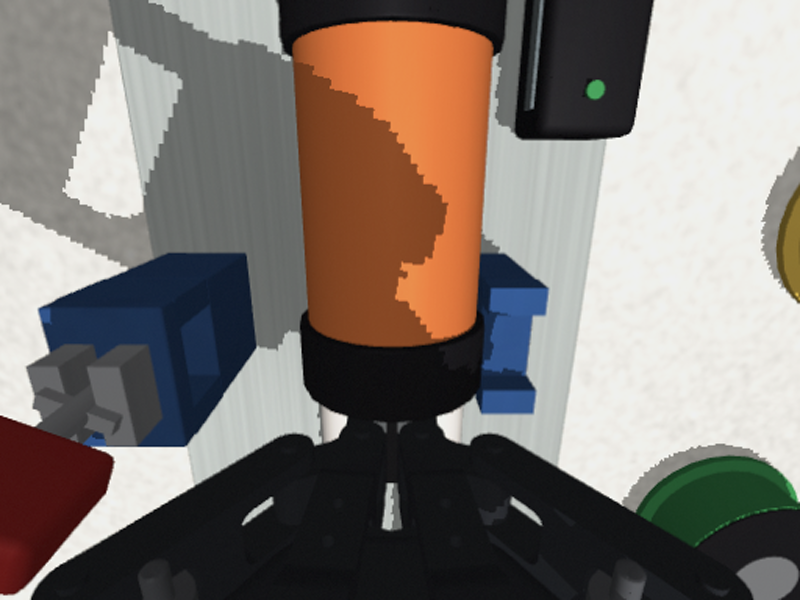

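View pics/mids.png

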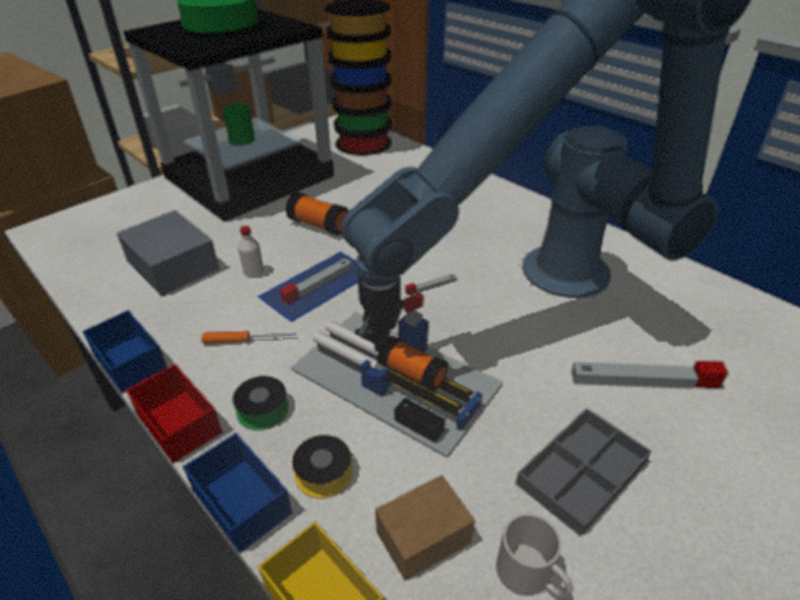

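```bash
python3 - <<'E'
from h import *
c,s=np.cos(TH),np.sin(TH);M=np.array([[c,-s],[s,c]])
for f,v in(("near",389),("mid",419)):
    im,T=pickle.load(open(f+".pkl","rb"))
    for z in(.108,.1): print(f,((ray(im,[(391*.64,v*.64)],z,T)[:,:2]-O)@M).round(4))
    C=cloud(im,T)
    for r in range(int(v*.64)-14,int(v*.64)+6,2): 
        P=C[r,250];print(r,((P[:2]-O)@M).round(4),P[2].round(4))
E
```

```text
near [[ 0.0003 -0.182 ]]
near [[ 0.0003 -0.1866]]
234 [ 0.0002 -0.1752] 0.1077
236 [ 0.0002 -0.1764] 0.1071
238 [ 0.0002 -0.177 ] 0.1078
240 [ 0.0002 -0.178 ] 0.1075
242 [ 0.0002 -0.1789] 0.1076
244 [ 0.0002 -0.1796] 0.1082
246 [ 0.0002 -0.1804] 0.1083
248 [ 0.0002 -0.1815] 0.108
250 [ 0.0002 -0.1825] 0.108
252 [ 0.0002 -0.1831] 0.1085
mid [[ 0.0002 -0.0214]]
mid [[ 0.0002 -0.0267]]
254 [ 0.0001 -0.0147] 0.1075
256 [ 0.0001 -0.0159] 0.107
258 [ 0.0001 -0.0163] 0.108
260 [ 0.0001 -0.0168] 0.1088
262 [ 0.0001 -0.0187] 0.1074
264 [ 0.0001 -0.0192] 0.1081
266 [ 0.0001 -0.0201] 0.1082
268 [ 0.0001 -0.0211] 0.1083
270 [ 0.0001 -0.0224] 0.1078
272 [ 0.0001 -0.0258] 0.1044
```

```bash
python3 - <<'E'
from h import *
manip.line_to(rig(0,-.012,.068),velocity=.025);st()
manip.line_to(rig(0,.0025,.068),velocity=.02);st("end")
manip.pause(.4)
manip.line_to(rig(0,-.008,.068),velocity=.02)
manip.line_to(rig(0,-.06,.075),velocity=.08)
manip.line_to(rig(0,-.09,.25),velocity=.2)
snap("wrist","end1");manip.pause(.8);snap("wrist","end2");st()
c,s=np.cos(TH),np.sin(TH);M=np.array([[c,-s],[s,c]])
for f in("end1","end2"):
    im,T=pickle.load(open(f+".pkl","rb"));C=cloud(im,T).reshape(-1,3);q=(C[:,:2]-O)@M
    k=(C[:,2]>.1)&(C[:,2]<.112)&(abs(q[:,0])<.03)&(q[:,1]>-.02);print(np.percentile(q[k],[.5,50,99.5],axis=0).round(4),np.percentile(C[k,2],[50,98]),k.sum())
E
```

```text
t31.4 F [-0.2 -0.3 -0.1] tcp [ 0.5622 -0.0286  0.068 ] gap 0.0002
end t32.2 F [ 0.9 -0.1 -0. ] tcp [ 0.5593 -0.0144  0.068 ] gap 0.0001
 t36.0 F [-0.3  0.8 -0.4] tcp [ 0.5782 -0.1052  0.25  ] gap 0.0001
[[-0.0176  0.0143]
 [ 0.0007  0.0448]
 [ 0.0182  0.0797]] [0.10298853 0.10704405] 2434
[[-0.0184  0.0144]
 [ 0.0009  0.0445]
 [ 0.0184  0.0793]] [0.10294409 0.10695532] 2397
```

View pics/end2.png

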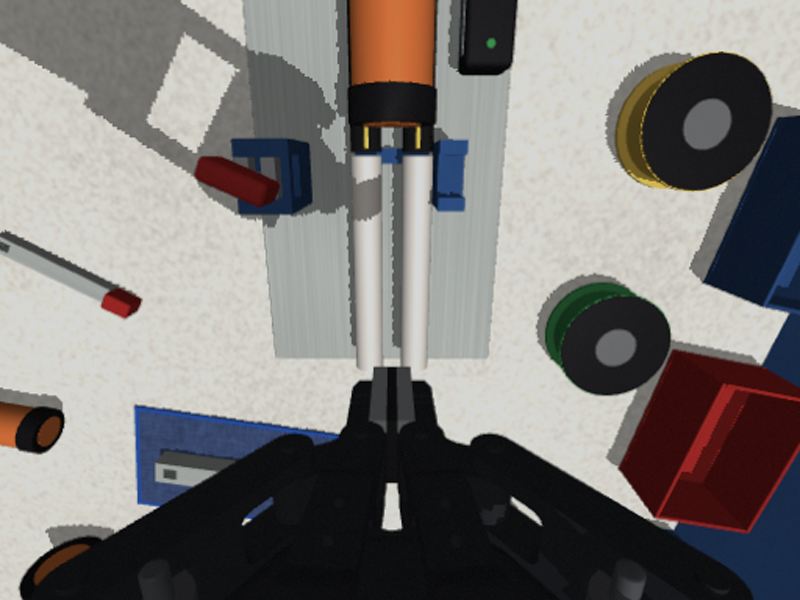

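The drum's rear face is at rig y 14.4 mm, so its centre is at about 74.4. Its top is at 107 mm, so it sits on the rollers. The roller stripes still face up and nothing moved over 0.8 s. One last overall look, then I hand in.

```bash
python3 - <<'E'
from h import *
manip.line_to(rig(0,-.12,.32),velocity=.2)
snap("scene","fin");snap("top","fint");st()
E
```

```text
t36.7 F [ 0.2  0.6 -0.4] tcp [ 0.5834 -0.1338  0.3177] gap -0.0000
```

View pics/fin.png

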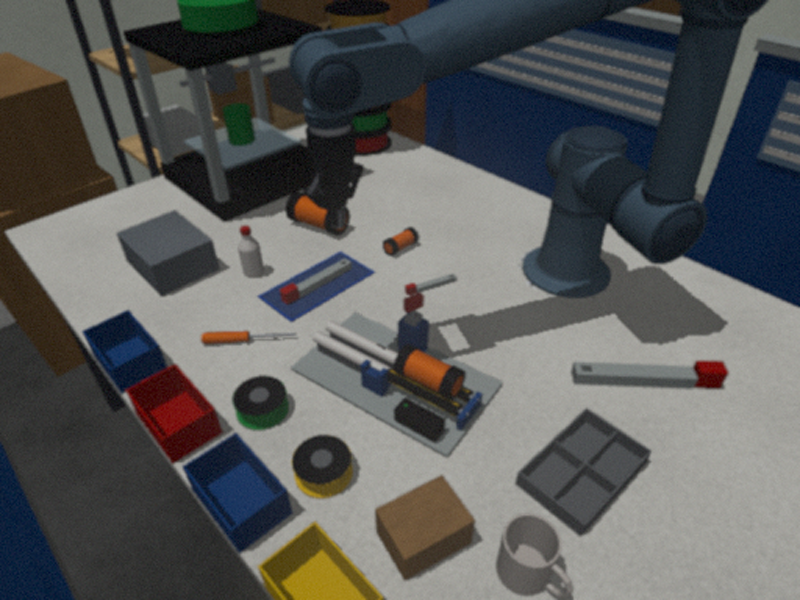

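View pics/fint.png

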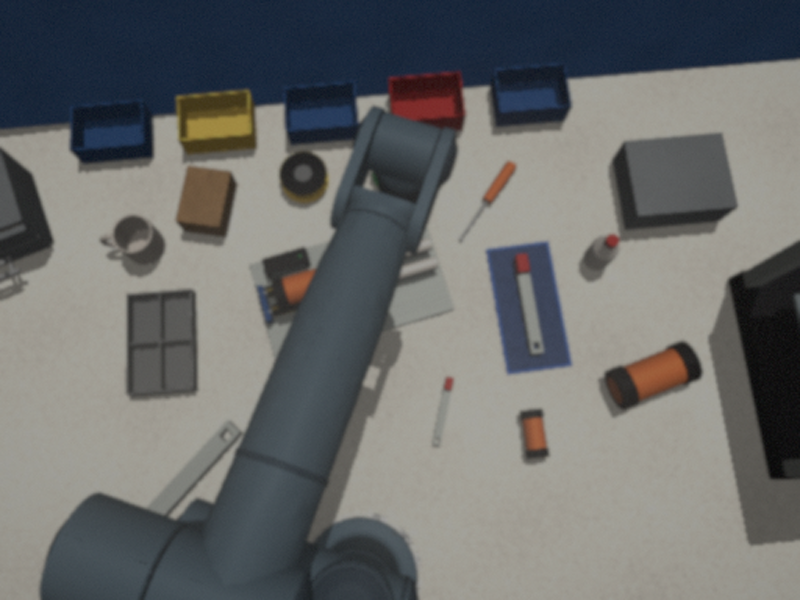

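Everything is in place: the drum is on the rollers at (430,370) in the scene view, the knob is up at (413,295), and the bar is on the mat at (528,305) in the top view.

```bash
python3 -c "
from plant import manip
manip.finish_job();print(manip.get_time())"
```

```text
the job is handed in; nothing more can be done
the job is handed in; nothing more can be done
```

I finished the job and handed it in at about 37 s of the 72 s allowed. No check failed or disagreed.

- **Plunger:** I pulled the knob up about 17 mm and twisted it 1.15 rad, and it stayed up when let go. Its top was then at 151 mm, as expected, and the last picture still shows it up.
- **Stop bar:** I drew it out 50 mm, lifted it and laid it along the middle of the blue mat. The pictures show it wholly on the mat. The wrist force reached about 17 N as it touched down.
- **Drum:** I pushed it along its axis at 20–35 mm/s with closed fingers. Its centre is at about rig y 74.4 mm, against a target of 74.5. Its top is at 107 mm, so it rests on the rollers. Two readings 0.8 s apart showed no movement. The roller stripes I could see still face up, so the rollers did not turn noticeably.
- **Other things:** the rest of the table looked unmoved in the last pictures. The green spool was hidden by the arm in the top view, but the scene view shows it in place.

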